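# Seat and clamp the slide frame on the microscope stage

## Task

With the fingertips only, push the slide frame along its channel on the black specimen stage until it rests against the end stop. Then clamp it: stroke the wings of the wing nut round clockwise, again and again, until the nut comes to its stop and the strap bears down on the frame. Do not pick anything up, leave the other things where they stand, and finish clear of everything.

Things in the scene. Friction and masses are not known exactly. Their poses are not given: they have to be found in the camera images.
- stage: Fixed black plate 200 (x) x 280 (y) mm, upper face 20 mm above its origin (centre of underside, on the bench). A channel along its y, centred on x = -45, 79 wide between rails 6 high, holds the slide frame; the -y end is open, the +y end has a stop block. The screw stands at x = +30, y = +75.
- stop_face (a point): Middle of the stop block's face at the channel's +y end, on the plate's upper face: stage x = -45, y = +103 mm. The block is 76 wide, 14 high.
- post_top (a point): Top centre of a fixed upright steel post, 26 mm diameter, 88 mm above the bench, at stage x = +30, y = +121: 46 mm from the nut's axis on its +y side. It leaves 3 mm beside the passing wings, so a fingertip cannot go right round the nut.
- frame: Loose aluminium slide frame, 76 (x) x 116 (y) x 16 mm, 0.17 to 0.35 kg, lying in the channel, two glass slides in its top; origin at the centre of its underside, axes along the stage's. Starts 35 to 70 mm short of the stop block; against it, its origin is at stage x = -45, y = +45 mm.
- strap: Flat steel strap 80 x 24 x 8 mm under the wing nut, along stage x from -24 to +56 mm; origin on the screw axis at its underside. Its -x tip reaches 17 mm over the frame once that is home. Does not turn; sinks 0.5 mm per rad of the nut, from 39.6 mm above the bench (nut at 0) until it bears on the frame, whose top is at 36 mm.
- wing_top (a point): On the wing nut's axis at the height of the wings' tops; turns with the nut, z up, x along the wings. Two steel wings, opposite each other (+x, -x), reach out to 30 mm, 7 thick, 22 tall. Hub between them 18 mm diameter, its top 13 mm below the wings' tops. Tops 81 mm above the bench with the nut at 0, 77 when tight. The strap's upper face is 33 mm below this point.
- wingnut (a joint): Turn of the wing nut in rad: grows clockwise seen from above (tightening). Starts between 0 and 1.5; solid stop at 8.0 (tight). About 0.04 N m of friction (2 N at 20 mm from the axis); it stays where it is left.
- canister: Black objective canister, 37 dia x 50 tall, standing on the stage plate (mm); loose, not part of the job. Origin: centre of its underside.
- coverbox: White cover-glass box 30x46x20, on the stage plate (mm); loose, not part of the job. Origin: centre of its underside.
- dish: Lidded clear culture dish, 62 dia x 16 tall, on the bench (mm); loose, not part of the job. Origin: centre of its underside.
- oil: Small amber bottle, 32 dia x 70 tall, on the bench (mm); loose, not part of the job. Origin: centre of its underside.
- disc: Flat black aperture disc with a centre hole, 84 dia x 5 thick, on the bench (mm); loose, not part of the job. Origin: centre of its underside.
- jar: Glass jar with white cap, 56 dia x 60 tall, on the bench (mm); loose, not part of the job. Origin: centre of its underside.
- driver: Screwdriver about 150 long, lying on the bench to the right of the stage (mm); loose, not part of the job. Origin: on its handle-to-tip line.
Mind the look-alikes: they are no part of the job. There is more than one size of the frame; the one meant has the size given above.

How it is judged:
On the way, in this order (a step that is already met when the one before it is completed fails the run):
1. the slide frame is against the end stop (within 3 mm), the nut not yet tight (y of frame in the frame of stage above 0.042 m and not (value of joint wingnut above 7.7 rad)), for 0.2 s.
2. the wing nut is turned clockwise to its stop (past 7.7 of 8.0 rad) (value of joint wingnut above 7.7 rad), for 0.2 s.
At the end, for the whole second after the job is handed in: The slide frame lies flat and still within 3 mm of the end stop, the wing nut is within 0.3 rad of its stop, and the strap presses on the frame (over 0.5 N) (y of frame in the frame of stage above 0.042 m and value of joint wingnut above 7.7 rad and contact force between strap and frame above 0.5 N and linear speed of frame below 0.01 m/s and angle between frame's own z axis and vertical below 0.05 rad); the robot touches nothing.
It fails at once if the slide frame is lifted (6 mm) or tipped out of its channel (z of frame in the frame of stage above 0.026 m or angle between frame's own z axis and vertical above 0.15 rad).
It fails at once if another thing on the stage or bench is moved or lifted more than 25 mm (distance of any of canister, coverbox, dish, oil, disc, jar, driver from where it was at the start of the episode above 0.025 m).
It also fails if it takes over 58 s, if anything falls off the work surface, if the arm or the gripper's body presses on something with over 40 N, if the wrist force passes 120 N, or if a joint passes its speed limit or range.

## Robot

A 6-joint arm with a two-finger parallel gripper is mounted at the origin on the work surface. World frame = base frame: x ahead of the robot, y to its left, z up, the work surface at z = 0. Lengths are in m, angles in rad, forces in N, time in s.
With the tool pointing down it reaches from about 0.3 to 0.775 m from the base axis. Payload 14.6 kg.
Tool frame: the origin (TCP) lies at the very end of the fingers, on their centre line; the grasp point (between the pads) lies 19 mm behind it (ctrl.hold_point_z is the z of the grasp point in the tool frame, in m); z points along the fingers, y is the direction in which the jaws open and shut (so a half turn about z gives the same grasp; the last joint's range is limited). The gripper opens to 94 mm and grips with 3 to 60 N. Pads are 16 mm wide; open, the fingers measure 119 mm over their backs; the gripper's body (75 mm by 177 mm) begins 78 mm behind the grasp point.
Start: joints at [1.19, 0.3, 1.521, -0, 1.321, -0.067], TCP at [0.17, 0.523, 0.205] pointing down, gripper open.
Joint ranges: [-3.03, 3.03], [-0.79, 2.21], [0.23, 2.52], [-1.04, 4.18], [0, 3.07], [-2.55, 2.55]. Speed limits (rad/s): [2.22, 2.22, 2.57, 3.14, 3.14, 3.14].

## Interface

Orientations are given as [roll, pitch, yaw] about the fixed x, y, z axes, in that order (R = Rz(yaw) Ry(pitch) Rx(roll)).
In Python, from station import ctrl, cams, hand_in gives the robot as it stands.
- The arm moves only by the tool servo_tool, never from a script. Its argument "rows" is a list of rows, each a list of 7 numbers: the shift along the world's x, y, z in m, then the turn, a rotation vector about the world's x, y, z in rad, then the gripper command: -1 is shut, 1 is fully open, values between are in proportion. A call has exactly 8 rows; each row is the pose to reach, as a shift and turn from the pose measured when the call began; what a row does not reach only later rows make up. A row lasts 1/12 s, in which the tool goes at most 41.7 mm and 7.16 degrees, less where a joint would pass 70% of its speed; a pose out of reach is approached as far as the arm can. A call with a gripper value outside its range is refused whole. The fingers move at their own pace and stop on an object; "newtons" is the grip in N (left out, the last holds). Time passes only in rows, so rows that repeat a pose let the fingers close, or fill a call up. It gives the time, the measured TCP pose, the force and the opening at its end, in the units of the state.
- ctrl.get_obs(): the state, without advancing time (a new reading comes with each control period).
- cams.camera(name): name is "scene" or "top" or "wrist"; returns a dict with "image" (384x512x3 uint8, red, green, blue), "depth" (384x512 float32, m along the optical axis (not along the pixel's ray), 0 where there is no reading), "fx", "fy", "cx", "cy" (pixels), "rvec" (rotation vector, rad) and "tvec" (3), from world to camera coordinates, as OpenCV has them; the wrist camera has in their place "hand_eye" (4x4, takes a point from camera to tool coordinates, whose origin is the TCP and whose axes are the flange's). Camera axes: x right, y down, z forward; pixel columns grow to the right and rows downward; lengths in m; the calibration is good to about 2 mm. A picture is of the moment at which its call begins: read the wrist's pose just before it.
- hand_in(): hands the job in, once; it reports no verdict.
Trained networks look in a picture, given as the dict that the camera call returned (one of the last four; its "shot" number tells which), for a name from the list of things; names that differ only in an ending like _2 or _b are one class to them, and where a whole thing is asked for, a point or a joint stands for the part that bears it (a point fixed in the world has none). Each returns a list of dicts, best first, with "p" (0 to 1); they miss things now and then, are a little off and sometimes report something else, mostly with a low value. They report only what shows in the picture. A call takes as long as a camera call. They do not tell look-alikes from the thing itself.
- cams.spot_in(picture, name): "box" ([left, top, right, bottom] as shares, 0 to 1, of the picture: columns of its width, rows of its height, round what is visible of it).
- cams.place_of(picture, name): "at" ([column, row] as shares, 0 to 1, of the picture: columns of its width, rows of its height: a listed point, or the origin of a listed thing).
The state is a dict: "time_s": time; "qpos": joint angles; "joint_vel": joint speeds; "tau": joint torques, N m; "ee_pos": TCP position; "eef_rot": TCP orientation; "force": force on the tool from outside, world axes, zero at the start; "moment": the same for the moment, N m; "grip_width": finger opening in m.
Only numpy, scipy, OpenCV 4.12 (cv2) and the standard library are available. Lean on these libraries where they do the work, as an engineer would, in place of code of your own. Each camera call takes 0.05 s, during which the arm holds its last target.

## Working session

There is one attempt and no reset: what is moved stays moved. The work goes in short steps, Python scripts to look and compute and a tool call to move; the robot and the scene stay as the last step left them, time stands still between calls to the robot, and variables do not carry over. Pictures are saved under pics/ and viewed, and the job is handed in when it is done.

Besides the shell and the picture viewer there is one more tool, called after "Request:" as name([rows], argument=value, ...), one row to a line, values as JSON. servo_tool: Moves the arm, as the interface text tells. Its arguments: {"type":"object","properties":{"rows":{"type":"array"},"newtons":{"type":"number"}},"required":["rows"]}

```bash
mkdir -p pics; ls; cat > h.py <<'E'
import numpy as np, cv2
from station import ctrl, cams
def snap(n,fn):
    p=cams.camera(n); cv2.imwrite('pics/'+fn,cv2.cvtColor(p['image'],cv2.COLOR_RGB2BGR)); return p
def Rt(p):
    return cv2.Rodrigues(np.array(p['rvec'],float))[0],np.array(p['tvec'],float).reshape(3)
def ray(p,u,v):
    R,t=Rt(p); d=R.T@np.array([(u-p['cx'])/p['fx'],(v-p['cy'])/p['fy'],1.]); return -R.T@t,d
def atz(p,u,v,z):
    o,d=ray(p,u,v); return o+d*(z-o[2])/d[2]
def proj(p,X):
    R,t=Rt(p); c=R@np.array(X,float)+t; return np.array([p['fx']*c[0]/c[2]+p['cx'],p['fy']*c[1]/c[2]+p['cy']])
def cloud(p):
    R,t=Rt(p); d=p['depth']; v,u=np.mgrid[:d.shape[0],:d.shape[1]]
    c=np.stack([(u-p['cx'])/p['fx']*d,(v-p['cy'])/p['fy']*d,d],-1); return (c-t)@R
E
python3 - <<'E'
from h import *
print(ctrl.get_obs())
for n in ['top','scene']:
    p=snap(n,n+'0.png'); print(n,p['fx'],p['cx'],p['cy'],p['rvec'],p['tvec'])
    for k in ['stage','frame','wing_top','stop_face','post_top','strap','canister','coverbox']:
        r=cams.place_of(p,k)
        for q in r[:2]: print(k,round(q['p'],2),np.round(np.array(q['at'])*[512,384],1))
E
```

```text
pics
{'time_s': 0.0, 'qpos': array([ 1.19041339e+00,  3.00463120e-01,  1.52157691e+00, -1.10619036e-05,
        1.32071943e+00, -6.66018929e-02]), 'joint_vel': array([-0.00066676, -0.00013313, -0.00096566,  0.00083231,  0.00127371,
       -0.0003187 ]), 'tau': array([-6.79278546e-04, -5.31802046e+01, -3.52741206e+01,  7.08357012e-02,
        2.42969021e-02, -9.86493046e-05]), 'ee_pos': array([0.16966879, 0.52289499, 0.20489248]), 'eef_rot': array([-3.14042772e+00, -6.69633632e-05,  2.82781432e+00]), 'force': array([0.13061501, 0.01459956, 0.17416007]), 'moment': array([-0.03881503,  0.06611889,  0.0323368 ]), 'grip_width': 0.09422522427287101}
top 356.08773484036647 250.31660265165553 194.24343393595615 [ 2.10882877 -2.12183686  0.1636887 ] [-0.02763988  0.50316753  1.32323119]
stage 0.72 [267.5 188.3]
stage 0.16 [335.2 195.3]
frame 0.8 [189.3 199.4]
frame 0.74 [299.8 255.5]
wing_top 0.45 [242.4 180.5]
stop_face 0.84 [239.9 200.7]
post_top 0.97 [230.9 179.8]
strap 0.54 [242.8 199.1]
strap 0.49 [247.3 180.9]
coverbox 0.64 [275.1 177.4]
scene 459.2168193679719 273.09003963745704 185.99682535369195 [ 2.05779434  0.74508226 -0.39550362] [-0.34493762 -0.12980604  1.65205598]
stage 0.77 [272.7 222.6]
frame 0.87 [259.1 211. ]
frame 0.8 [181.8 206.6]
wing_top 0.43 [297.2 188. ]
stop_face 0.97 [279.8 195.7]
post_top 0.63 [306.1 175. ]
strap 0.77 [296.2 200.3]
canister 0.67 [280.5 241.2]
coverbox 0.57 [282.3 226.2]
```

```bash
python3 - <<'E'
import cv2
for n,(x0,y0,x1,y1) in {'top':(150,110,390,290),'scene':(140,130,380,310)}.items():
    a=cv2.imread(f'pics/{n}0.png'); cv2.imwrite(f'pics/{n}0c.png',cv2.resize(a[y0:y1,x0:x1],None,fx=3.33,fy=3.33,interpolation=cv2.INTER_CUBIC)[:600,:800])
E
```

```text
(no output)
```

View pics/top0.png

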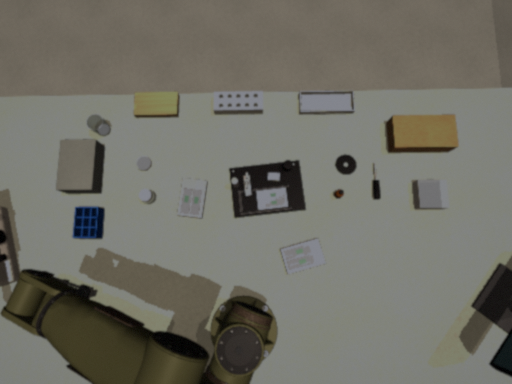

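View pics/top0c.png

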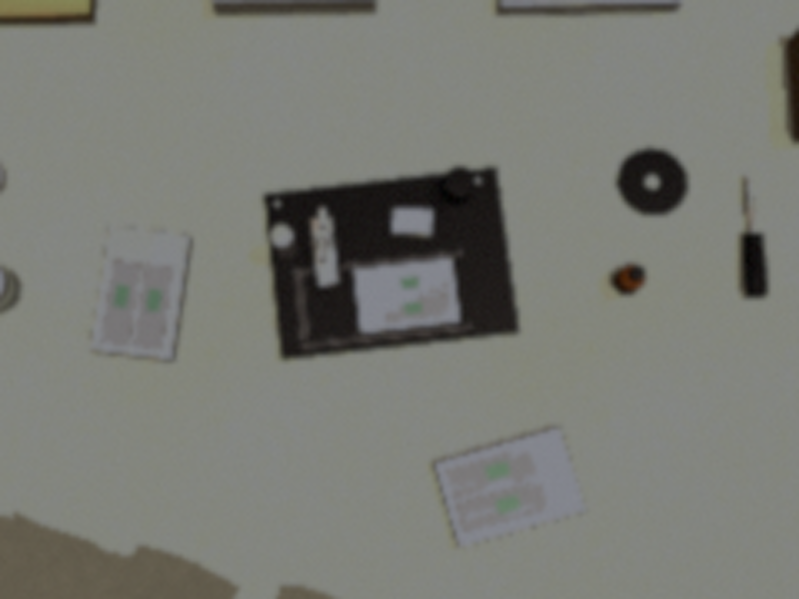

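View pics/scene0c.png

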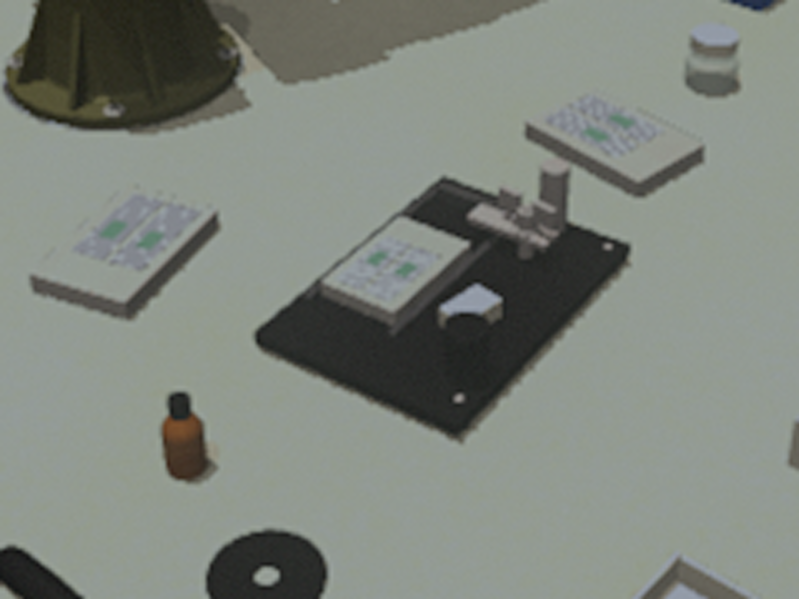

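The top view shows the stage at about (230–305, 160–216), with its stop and post on the left, which is world +y. The real frame lies in the channel at about (272,198). The frames at (190,198) and (302,255) are look-alikes on the bench. Next I fit the stage pose.

```bash
python3 - <<'E'
from h import *
from scipy.optimize import least_squares
p=cams.camera('top'); s=cams.camera('scene')
im=p['image'].max(2); m=np.zeros_like(im); m[155:222,224:312]=(im[155:222,224:312]<75)
m=cv2.morphologyEx(m,cv2.MORPH_CLOSE,np.ones((15,15),np.uint8))
c=max(cv2.findContours(m,0,2)[0],key=cv2.contourArea)
(r)=cv2.minAreaRect(c); b=cv2.boxPoints(r); print(r)
W=np.array([atz(p,*q,.02)[:2] for q in b]); print(np.round(W,4)); 
for i in range(4): print(np.linalg.norm(W[i]-W[(i+1)%4]))
C=W.mean(0)
e=[W[i]-W[(i+1)%4] for i in range(4)]; l=max(e,key=np.linalg.norm); l=l*np.sign(l[1])
yaw=np.arctan2(-l[0],l[1]); print('C',C,'yaw',yaw)
def S(x,y,z,C=C,yaw=yaw):
    R=np.array([[np.cos(yaw),-np.sin(yaw)],[np.sin(yaw),np.cos(yaw)]]); return np.r_[C+R@[x,y],z]
for n,q in (('top',p),('scene',s)):
  for k,X in (('post',S(.03,.121,.088)),('wt',S(.03,.075,.081)),('stopf',S(-.045,.103,.02)),('c1',S(.1,.14,.02)),('c2',S(.1,-.14,.02)),('c3',S(-.1,-.14,.02)),('c4',S(-.1,.14,.02))):
    print(n,k,np.round(proj(q,X),1))
cl=cloud(p)
# frame top by depth
h=cl[...,2]
reg=(np.abs(h-.036)<.006)&(p['image'].min(2)>90)
v,u=np.where(reg); sel=(u>230)&(u<310)&(v>160)&(v<222); P=cl[v[sel],u[sel]]
print(len(P),P.min(0),P.max(0),np.median(h[170:180,225:230]))
for k in ['frame','canister','coverbox','wing_top','strap','oil','dish','jar','disc','driver']:
  for n,q in (('top',p),('scene',s)):
    for d in cams.place_of(q,k)[:3]:
      uv=np.array(d['at'])*[512,384]; z={'wing_top':.08,'strap':.0395,'frame':.02,'canister':.02,'coverbox':.02}.get(k,0)
      print(n,k,round(d['p'],2),np.round(uv,1),np.round(atz(q,*uv,z),3))
E
```

```text
((266.6262512207031, 187.927734375), (50.81669235229492, 71.02873992919922), 83.41805267333984)
[[ 0.6194  0.0565]
 [ 0.6497 -0.224 ]
 [ 0.4473 -0.2408]
 [ 0.4176  0.0325]]
0.28221697796860923
0.20309714503264167
0.2748918669406469
0.2032704798055725
C [ 0.53350646 -0.09396364] yaw 0.107728795813801
top post [233.9 179.9]
top wt [246.2 178.9]
top stopf [241.7 201.8]
top c1 [228.6 167.1]
top c2 [298.6 159. ]
top c3 [305.6 208.6]
top c4 [233.7 216.9]
scene post [306.6 179.4]
scene wt [298.4 188.9]
scene stopf [281.2 193.5]
scene c1 [329.6 203.1]
scene c2 [277.4 257.6]
scene c3 [215.8 229.5]
scene c4 [272.9 182.3]
618 [ 0.44605113 -0.17131733  0.0301516 ] [ 0.58878174 -0.01013058  0.04199433] -0.0008856784658775893
top frame 0.98 [190.3 197.8] [0.495 0.206 0.02 ]
top frame 0.61 [270.4 196.7] [ 0.497 -0.108  0.02 ]
top frame 0.57 [302.3 259.7] [ 0.255 -0.225  0.02 ]
scene frame 0.98 [181.8 205.3] [ 0.293 -0.229  0.02 ]
scene frame 0.83 [323.  174.2] [0.513 0.175 0.02 ]
scene frame 0.77 [257.5 212.1] [ 0.484 -0.112  0.02 ]
top canister 0.66 [286.5 168.1] [ 0.611 -0.174  0.02 ]
scene canis
[... 588 characters left out ...]
3 [195.1 268.8] [ 0.502 -0.369  0.   ]
top dish 0.56 [143.5 163.4] [0.642 0.405 0.   ]
scene dish 0.69 [258.8 213. ] [ 0.472 -0.094  0.   ]
scene dish 0.66 [391.7 163.9] [0.639 0.407 0.   ]
top jar 0.75 [147.8 196.5] [0.506 0.38  0.   ]
scene jar 0.57 [351.1 154.7] [0.498 0.372 0.   ]
scene jar 0.41 [297.6 197.5] [0.512 0.042 0.   ]
top disc 0.84 [345.5 163.9] [ 0.631 -0.411  0.   ]
scene disc 0.98 [217.1 305.5] [ 0.63  -0.418  0.   ]
top driver 0.56 [374.  180.9] [ 0.561 -0.52   0.   ]
top driver 0.55 [269.5 197.4] [ 0.498 -0.106  0.   ]
scene driver 0.73 [353.3 154.7] [0.504 0.377 0.   ]
scene driver 0.69 [161.3 322.5] [ 0.57 -0.53  0.  ]
scene driver 0.17 [392.9 165.4] [0.646 0.401 0.   ]
```

```bash
python3 - <<'E'
from h import *
p=cams.camera('wrist'); print(np.round(p['hand_eye'],4),p['fx'],p['cx'],p['cy'])
E
```

```text
[[-1.000e-04 -9.678e-01 -2.516e-01  7.150e-02]
 [ 1.000e+00 -2.000e-04  4.000e-04 -1.200e-03]
 [-5.000e-04 -2.516e-01  9.678e-01 -1.805e-01]
 [ 0.000e+00  0.000e+00  0.000e+00  1.000e+00]] 311.6632354541643 250.982698596313 189.74474033174596
```

Request:
servo_tool([
  [0.018,-0.031,0.012,0,0,-0.1,-1],
  [0.036,-0.061,0.024,0,0,-0.2,-1],
  [0.054,-0.092,0.036,0,0,-0.3,-1],
  [0.073,-0.123,0.048,0,0,-0.4,-1],
  [0.091,-0.154,0.06,0,0,-0.5,-1],
  [0.109,-0.184,0.072,0,0,-0.6,-1],
  [0.127,-0.215,0.084,0,0,-0.7,-1],
  [0.145,-0.245,0.095,0,0,-0.8,-1],
])

```text
time_s: 2.72
ee_pos: [0.3152, 0.2765, 0.3014]
eef_rot: [3.141, -0.0, 2.023]
force: [1.4, 0.1, -0.0]
grip_width: 0.0443
```

Request:
servo_tool([
  [0.02,-0.03,-0.005,0,0,-0.05,-0.4],
  [0.04,-0.062,-0.01,0,0,-0.1,-0.4],
  [0.062,-0.096,-0.02,0,0,-0.15,-0.4],
  [0.084,-0.131,-0.03,0,0,-0.2,-0.4],
  [0.106,-0.166,-0.04,0,0,-0.25,-0.4],
  [0.128,-0.2,-0.05,0,0,-0.3,-0.4],
  [0.15,-0.235,-0.06,0,0,-0.34,-0.4],
  [0.172,-0.27,-0.07,0,0,-0.35,-0.4],
])

```text
time_s: 3.38
ee_pos: [0.486, 0.0074, 0.2319]
eef_rot: [3.14, -0.0, 1.67]
force: [0.8, 0.9, 0.4]
grip_width: 0.0281
```

Request:
servo_tool([
  [0.015,-0.023,-0.01,0,0,0,-0.4],
  [0.03,-0.046,-0.02,0,0,0,-0.4],
  [0.04,-0.063,-0.03,0,0,0,-0.4],
  [0.043,-0.068,-0.036,0,0,0,-0.4],
  [0.043,-0.068,-0.036,0,0,0,-0.4],
  [0.043,-0.068,-0.036,0,0,0,-0.4],
  [0.043,-0.068,-0.036,0,0,0,-0.4],
  [0.043,-0.068,-0.036,0,0,0,-0.4],
])

```text
time_s: 4.05
ee_pos: [0.529, -0.0597, 0.1968]
eef_rot: [3.139, 0.0, 1.672]
force: [-0.4, -0.5, 0.7]
grip_width: 0.0283
```

```bash
cat >> h.py <<'E'
from scipy.spatial.transform import Rotation as Ro
def wrist(fn):
    o=ctrl.get_obs(); p=snap('wrist',fn)
    T=np.eye(4); T[:3,:3]=Ro.from_euler('xyz',o['eef_rot']).as_matrix(); T[:3,3]=o['ee_pos']
    M=np.linalg.inv(T@np.array(p['hand_eye'])); p['rvec']=cv2.Rodrigues(M[:3,:3])[0].ravel(); p['tvec']=M[:3,3]
    return o,p
E
python3 - <<'E'
from h import *
import pickle
o,p=wrist('w1.png'); print(o['time_s'],o['ee_pos'],o['eef_rot'],o['grip_width'],o['qpos'])
pickle.dump(p,open('w1.pkl','wb'))
E
```

```text
4.05 [ 0.5289519  -0.05967328  0.19678723] [3.13897161e+00 1.88375217e-04 1.67154408e+00] 0.028254217811573362 [-1.81430531e-01  2.66206720e-01  1.58473350e+00  5.71590187e-04
  1.28808264e+00 -2.82337278e-01]
```

View pics/w1.png

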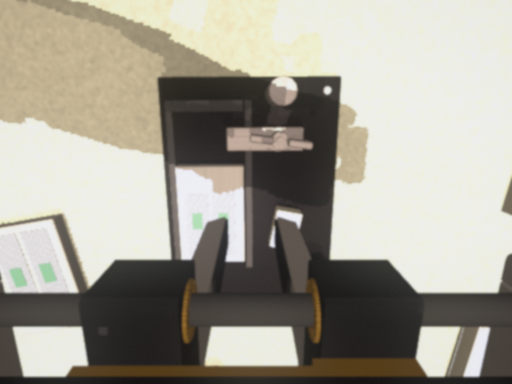

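The wrist view shows the stage with the stop bar at the top (180–245, 105), the post at (283,90), and the strap and nut at (227–312, 125–150). The frame's far edge is at row 166. I zoom in.

```bash
python3 - <<'E'
import cv2
a=cv2.imread('pics/w1.png')
cv2.imwrite('pics/w1a.png',cv2.resize(a[70:170,150:345],None,fx=4,fy=4,interpolation=cv2.INTER_CUBIC))
cv2.imwrite('pics/w1b.png',cv2.resize(a[115:162,220:320],None,fx=8,fy=8,interpolation=cv2.INTER_CUBIC))
E
```

```text
(no output)
```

View pics/w1a.png

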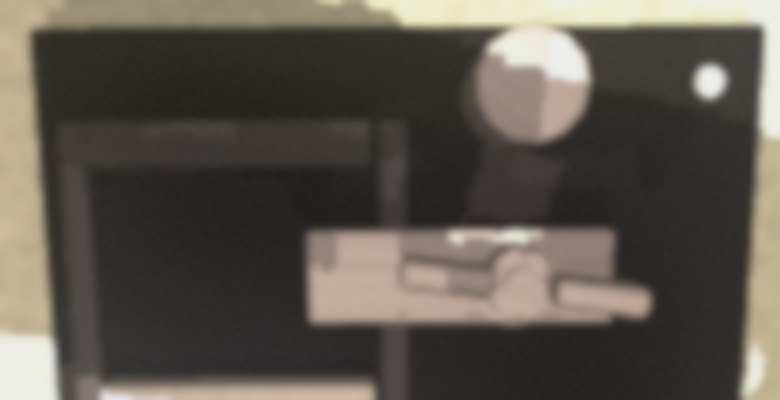

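View pics/w1b.png

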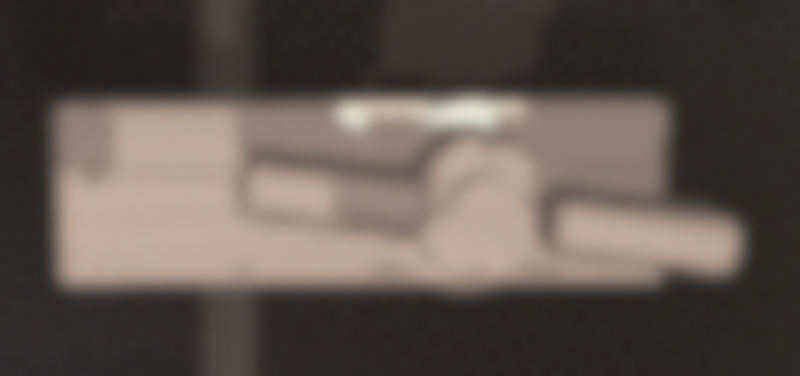

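```bash
python3 - <<'E'
from h import *
import pickle
p=pickle.load(open('w1.pkl','rb'))
cl=cloud(p); h=cl[...,2]
print(np.median(h[100:200,20:100]),np.median(h[200:240,255:262]), np.median(h[180:200,185:235]))
def st(name,m):
    P=cl[m]; print(name,m.sum(),np.round(np.median(P,0),4),np.round(P[:,:2].min(0),4),np.round(P[:,:2].max(0),4))
sub=np.zeros_like(h,bool); sub[60:220,150:350]=1
st('post',sub&(h>.083)&(h<.094))
P=cl[sub&(h>.083)&(h<.094)][:,:2].astype(np.float32); print(cv2.minEnclosingCircle(P))
w=sub&(h>.070)&(h<.083)
for z0,z1 in ((.07,.083),(.074,.083)):
    w=sub&(h>z0)&(h<z1); P=cl[w][:,:2].astype(np.float32)
    P=P[np.linalg.norm(P-[.554,-.013],axis=1)<.04]
    print(len(P),cv2.minAreaRect(P)); v,u=np.where(w); print(u.min(),u.max(),v.min(),v.max())
    c=P.mean(0); e=np.linalg.svd(P-c)[2][0]; print(c,np.degrees(np.arctan2(e[1],e[0])))
w=sub&(h>.0345)&(h<.0375);v,u=np.where(w); w[:160]=0; P=cl[w][:,:2].astype(np.float32); print('frame',len(P),cv2.minAreaRect(P),P.max(0),P.min(0))
w=sub&(h>.03)&(h<.037); w[120:]=0;P=cl[w][:,:2].astype(np.float32); print('stop',len(P),cv2.minAreaRect(P))
w=sub&(h>.043)&(h<.051);P=cl[w][:,:2].astype(np.float32); print('strap',len(P),cv2.minAreaRect(P))
E
```

```text
0.0010008874491961293 0.021194385600167273 0.03723343646998649
post 686 [0.5487 0.0298 0.089 ] [ 0.5278 -0.0186] [0.5734 0.0428]
((0.5511704683303833, 0.008126373402774334), 0.034853044897317886)
452 ((0.5567506551742554, -0.007864510640501976), (0.042723141610622406, 0.05661046877503395), 67.9173812866211)
249 311 82 148
[ 0.55290717 -0.01452409] -3.2465243
378 ((0.5568096041679382, -0.007803656160831451), (0.04273083433508873, 0.05654989182949066), 68.08416748046875)
249 311 95 148
[ 0.5530481  -0.01476749] -2.5005958
frame 2352 ((0.5174139142036438, -0.08197490870952606), (0.14002913236618042, 0.06354282796382904), 6.379025936126709) [ 0.5895905 -0.0502944] [ 0.44544858 -0.12004872]
stop 857 ((0.4912586212158203, 0.01299461629241705), (0.10733535885810852, 0.01804974302649498), 11.069692611694336)
strap 1169 ((0.537236213684082, 0.0031569749116897583), (0.07983434945344925, 0.06506200134754181), 6.723537445068359)
```

```bash
python3 - <<'E'
from h import *
import pickle
p=pickle.load(open('w1.pkl','rb'))
cl=cloud(p); h=cl[...,2]
np.set_printoptions(linewidth=250)
print('cols 248..314:2'); print((h[130:152,248:314:2]*1000).round().astype(int))
sub=np.zeros_like(h,bool); sub[70:112,260:300]=1
w=sub&(h>.085)&(h<.092); P=cl[w][:,:2].astype(np.float32); print(len(P),cv2.minEnclosingCircle(P),P.mean(0))
sub=np.zeros_like(h,bool); sub[125:155,220:320]=1
w=sub&(h>.044)&(h<.050);P=cl[w][:,:2].astype(np.float32); print('strap',cv2.minAreaRect(P))
for a,b in (((248,134),(312,150)),): 
  w=sub&(h>.072)&(h<.084);P=cl[w][:,:2].astype(np.float32); print('wing',len(P),cv2.minAreaRect(P),P.mean(0))
sub=np.zeros_like(h,bool); sub[158:215,165:250]=1
w=sub&(h>.0335)&(h<.040);P=cl[w][:,:2].astype(np.float32); print('frame',cv2.minAreaRect(P),P.max(0))
for d in [cams.camera('wrist')]:
  for k in ('wing_top','post_top','stop_face','frame'):
    for q in cams.place_of(d,k)[:2]: print(k,round(q['p'],2),np.round(np.array(q['at'])*[512,384],1),np.round(atz(p,*(np.array(q['at'])*[512,384]),{'wing_top':.0805,'post_top':.088}.get(k,.02)),4))
E
```

```text
cols 248..314:2
[[48 49 50 48 49 49 48 48 48 49 48 50 50 50 52 52 50 51 51 47 49 48 48 50 50 49 48 49 20 21 22 22 22]
 [50 49 50 49 48 48 50 48 50 49 49 51 51 50 59 62 64 51 50 49 49 49 49 48 47 49 48 49 22 22 22 22 21]
 [49 50 48 50 49 50 48 48 48 48 48 51 51 59 67 68 69 67 50 52 49 49 49 49 48 49 49 48 21 21 20 21 21]
 [47 48 62 48 49 50 49 49 50 48 51 51 54 66 68 69 68 70 67 50 48 49 49 49 50 47 48 50 18 21 20 21 21]
 [49 72 75 73 68 67 62 48 48 48 51 51 61 68 70 69 68 68 69 50 52 48 48 49 50 48 48 50 21 20 21 22 22]
 [49 81 81 80 80 79 76 72 69 66 63 50 68 69 68 70 69 69 68 69 51 48 48 48 49 49 49 49 21 20 21 22 21]
 [49 81 80 82 81 81 81 80 81 79 76 71 69 68 69 71 69 70 69 70 51 49 49 50 48 49 49 48 22 21 20 20 21]
 [50 82 82 83 82 82 81 82 82 80 82 80 79 69 69 72 71 69 67 70 51 49 49 49 49 48 49 48 21 22 22 20 21]
 [49 82 82 82 82 81 81 82 82 82 81 81 80 68 68 71 72 71 68 69 66 68 63 47 48 48 48 47 22 23 21 21 22]
 [48 80 81 82 80 83 82 81 82 82 81 81 82 68 71 71 71 72 69 69 74 78 76 72 70 66 63 48 23 21 22 21 21]
 [49 83 82 82 82 81 82 82 81 81 81 80 82 69 72 70 73 71 69 68 79
[... 1261 characters left out ...]
0.5396692156791687, -0.017425166442990303), (0.0798141211271286, 0.02409267984330654), 5.879595756530762)
wing 389 ((0.5534763932228088, -0.015781603753566742), (0.00707728648558259, 0.05954991653561592), 89.01422882080078) [ 0.55324346 -0.01546433]
frame ((0.48515647649765015, -0.08213560283184052), (0.07626238465309143, 0.05703587457537651), 6.082114219665527) [ 0.52574307 -0.05007155]
wing_top 0.77 [279.7 143.8] [ 0.5533 -0.0179  0.0805]
wing_top 0.23 [207.9 113. ] [0.4838 0.0036 0.0805]
post_top 0.69 [285.   89.2] [0.5512 0.031  0.088 ]
stop_face 0.72 [207.4 108.6] [0.4751 0.0067 0.02  ]
frame 0.92 [ 43.8 269.3] [ 0.2821 -0.2105  0.02  ]
frame 0.81 [209.9 210.8] [ 0.4859 -0.112   0.02  ]
```

Depth gives a consistent fit. The post is at (0.5487, 0.0299) and the nut axis at (0.5534, −0.0158), 46 mm apart as specified. Stage yaw is about 0.104, and the frame sits at stage y ≈ −13 mm, so it must go about +58 mm. I go behind the frame's −y end.

Request:
servo_tool([
  [-0.008,-0.033,-0.01,0,0,0,-0.4],
  [-0.016,-0.067,-0.03,0,0,0,-0.4],
  [-0.024,-0.101,-0.05,0,0,0,-0.4],
  [-0.032,-0.135,-0.075,0,0,0,-0.4],
  [-0.032,-0.135,-0.11,0,0,0,-0.4],
  [-0.032,-0.135,-0.14,0,0,0,-0.4],
  [-0.032,-0.135,-0.16,0,0,0,-0.4],
  [-0.032,-0.135,-0.168,0,0,0,-0.4],
])

```text
time_s: 5.02
ee_pos: [0.4956, -0.195, 0.0252]
eef_rot: [-3.14, -0.002, 1.67]
force: [-0.4, 0.9, -0.4]
grip_width: 0.0284
```

```bash
python3 - <<'E'
from h import *
o,p=wrist('w2.png'); print(o['time_s'],o['ee_pos'],o['eef_rot'],o['force'])
E
```

```text
5.0167 [ 0.49560497 -0.19498258  0.02524126] [-3.13980067e+00 -2.16473402e-03  1.67011453e+00] [-0.38138898  0.88995023 -0.40918599]
```

View pics/w2.png

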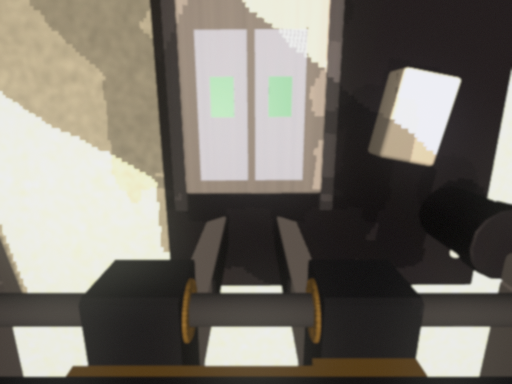

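The fingers sit centred behind the frame's −y edge (row 193, columns 180–325), and nothing is in the way. I push.

Request:
servo_tool([
  [-0.0005,0.005,0.003,0,0,0,-0.4],
  [-0.001,0.01,0.003,0,0,0,-0.4],
  [-0.0015,0.015,0.003,0,0,0,-0.4],
  [-0.002,0.021,0.003,0,0,0,-0.4],
  [-0.003,0.028,0.003,0,0,0,-0.4],
  [-0.0035,0.035,0.003,0,0,0,-0.4],
  [-0.004,0.042,0.003,0,0,0,-0.4],
  [-0.005,0.048,0.003,0,0,0,-0.4],
])

```text
time_s: 5.73
ee_pos: [0.4909, -0.1461, 0.0288]
eef_rot: [-3.14, -0.002, 1.671]
force: [0.8, -3.2, 2.6]
grip_width: 0.0276
```

Request:
servo_tool([
  [-0.0005,0.005,0,0,0,0,-0.4],
  [-0.001,0.01,0,0,0,0,-0.4],
  [-0.0015,0.014,0,0,0,0,-0.4],
  [-0.002,0.018,0,0,0,0,-0.4],
  [-0.002,0.021,0,0,0,0,-0.4],
  [-0.0025,0.024,0,0,0,0,-0.4],
  [-0.003,0.026,0,0,0,0,-0.4],
  [-0.003,0.028,0,0,0,0,-0.4],
])

```text
time_s: 6.4
ee_pos: [0.4887, -0.1191, 0.0291]
eef_rot: [3.141, 0.001, 1.671]
force: [3.1, -21.8, -0.6]
grip_width: 0.0285
```

Force rose to 22 N at the expected position (stage y −20.9 mm against −21 predicted), so the frame is at the stop. I retreat and look.

Request:
servo_tool([
  [0,-0.004,0,0,0,0,-0.4],
  [0.001,-0.01,0.002,0,0,0,-0.4],
  [0.001,-0.015,0.02,0,0,0,-0.4],
  [0.003,-0.015,0.05,0,0,0,-0.4],
  [0.006,-0.008,0.085,0,0,0,-0.4],
  [0.01,0.005,0.12,0,0,0,-0.4],
  [0.02,0.02,0.14,0,0,0,-0.4],
  [0.02,0.02,0.14,0,0,0,-0.4],
])

```text
time_s: 7.07
ee_pos: [0.511, -0.0979, 0.1736]
eef_rot: [3.134, 0.002, 1.672]
force: [1.0, -0.4, 0.2]
grip_width: 0.0285
```

```bash
python3 - <<'E'
from h import *
o,p=wrist('w3.png'); print(o['time_s'],o['ee_pos'],o['eef_rot'],o['force'],o['qpos'])
cl=cloud(p); h=cl[...,2]; yd=np.array([-.1038,.9946]); xd=np.array([.9946,.1038]); C=np.array([.5314,-.0936])
D=cl[...,:2]-C; X=D@xd; Y=D@yd
m=(abs(X+.045)<.033)&(h>.03)&(h<.041)&(Y>0)&(Y<.1)
print('frame edge',np.percentile(Y[m],[95,99,100]))
m=(abs(X+.045)<.033)&(h>.030)&(h<.041)&(Y>.095)&(Y<.14); print(np.percentile(Y[m],[0,1,5]))
m=(h>.073)&(h<.085)&(np.hypot(X-.03,Y-.075)<.035); P=cl[m][:,:2].astype(np.float32); print(len(P),cv2.minAreaRect(P))
m=(h>.084)&(h<.093)&(np.hypot(X-.03,Y-.121)<.02); P=cl[m][:,:2].astype(np.float32); print(cv2.minEnclosingCircle(P))
E
```

```text
7.0667 [ 0.51103784 -0.09790429  0.17360356] [3.13433379e+00 2.33846964e-03 1.67226413e+00] [ 1.03939099 -0.38987502  0.2223581 ] [-2.59881255e-01  2.58418447e-01  1.65063883e+00  4.02704651e-04
  1.22491859e+00 -3.61492632e-01]
frame edge [0.09560918 0.09914473 0.0998797 ]
[0.09541398 0.09558827 0.09643268]
510 ((0.5539751052856445, -0.00019463710486888885), (0.0385139025747776, 0.05983545258641243), 88.87993621826172)
((0.548774242401123, 0.02950202114880085), 0.013031641952693462)
```

View pics/w3.png

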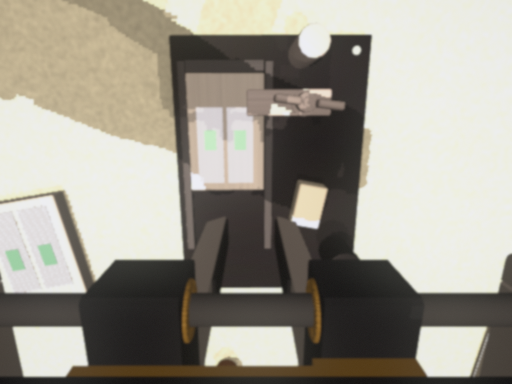

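The frame's far edge (row 73) is now right up against the stop bar (rows 60–72). I check its near edge numerically.

```bash
python3 - <<'E'
from h import *
o,p=wrist('w4.png')
cl=cloud(p); h=cl[...,2]; yd=np.array([-.1038,.9946]); xd=np.array([.9946,.1038]); C=np.array([.5314,-.0936])
D=cl[...,:2]-C; X=D@xd; Y=D@yd
m=(abs(X+.045)<.033)&(h>.03)&(h<.042)&(Y>-.05)&(Y<.1); m[205:]=0
P=cl[m][:,:2].astype(np.float32); r=cv2.minAreaRect(P); print('near edge',np.percentile(Y[m],[0,.5,2]),r)
a=p['image']; cv2.imwrite('pics/w4a.png',cv2.resize(cv2.cvtColor(a[50:100,170:290],cv2.COLOR_RGB2BGR),None,fx=6,fy=6))
E
```

```text
near edge [-0.01286675 -0.0123893  -0.01024438] ((0.4819784462451935, -0.0551067590713501), (0.06565245985984802, 0.11257665604352951), 5.972851276397705)
```

View pics/w4a.png

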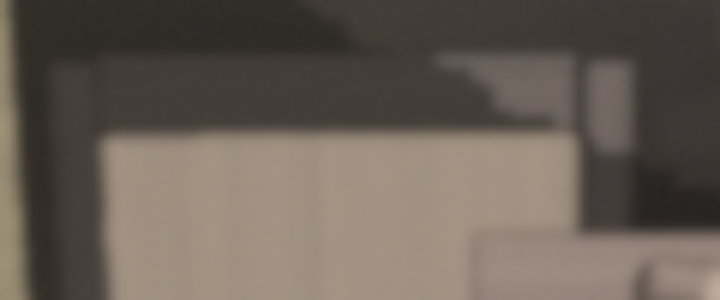

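The near edge is at −12.9 mm against the −13 expected, so the frame is home. Now I go above the nut with the jaws 28 mm open. The two fingertips will each push one wing from behind as the tool turns about the nut axis.

Request:
servo_tool([
  [0.007,0.013,0,0,0,0.11,-0.4],
  [0.014,0.026,0,0,0,0.22,-0.4],
  [0.021,0.04,-0.01,0,0,0.33,-0.4],
  [0.028,0.054,-0.02,0,0,0.44,-0.4],
  [0.035,0.068,-0.03,0,0,0.55,-0.4],
  [0.042,0.082,-0.04,0,0,0.66,-0.4],
  [0.042,0.082,-0.05,0,0,0.77,-0.4],
  [0.042,0.082,-0.055,0,0,0.87,-0.4],
])

```text
time_s: 7.83
ee_pos: [0.5493, -0.0168, 0.1108]
eef_rot: [-3.14, -0.004, 2.548]
force: [0.3, 0.4, 0.1]
grip_width: 0.0281
```

```bash
python3 - <<'E'
from h import *
o,p=wrist('w5.png'); print(o['time_s'],o['ee_pos'],o['eef_rot'],o['force'],o['qpos'],o['grip_width'])
E
```

```text
7.8333 [ 0.54927177 -0.01677872  0.11075685] [-3.14039032 -0.00380446  2.54814994] [0.33173739 0.40385378 0.1473525 ] [-9.75611677e-02  3.96799479e-01  1.62289562e+00  8.33872487e-04
  1.12581599e+00 -1.07527748e+00] 0.0281310943963772
```

View pics/w5.png

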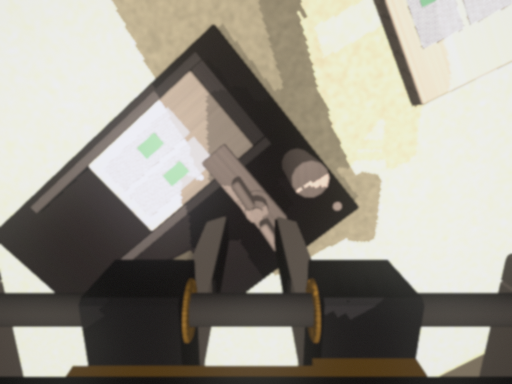

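Request:
servo_tool([
  [0.004,0.001,-0.006,0,0,0,-0.4],
  [0.004,0.001,-0.012,0,0,0,-0.4],
  [0.004,0.001,-0.018,0,0,0,-0.4],
  [0.004,0.001,-0.025,0,0,0,-0.4],
  [0.004,0.001,-0.032,0,0,0,-0.4],
  [0.004,0.001,-0.039,0,0,0,-0.4],
  [0.004,0.001,-0.044,0,0,0,-0.4],
  [0.004,0.001,-0.047,0,0,0,-0.4],
])

```text
time_s: 8.55
ee_pos: [0.5527, -0.0161, 0.0625]
eef_rot: [-3.14, -0.005, 2.554]
force: [0.2, 0.2, -0.2]
grip_width: 0.028
```

Request:
servo_tool([
  [0.0005,0,0.001,0,0,-0.1,-0.4],
  [0.0005,0,0.001,0,0,-0.2,-0.4],
  [0.0005,0,0.001,0,0,-0.3,-0.4],
  [0.0005,0,0.001,0,0,-0.4,-0.4],
  [0.0005,0,0.001,0,0,-0.5,-0.4],
  [0.0005,0,0.001,0,0,-0.6,-0.4],
  [0.0005,0,0.001,0,0,-0.7,-0.4],
  [0.0005,0,0.001,0,0,-0.8,-0.4],
])

```text
time_s: 9.22
ee_pos: [0.5531, -0.0157, 0.0634]
eef_rot: [-3.14, -0.006, 1.749]
force: [0.2, 2.1, -0.1]
grip_width: 0.0284
```

```bash
python3 - <<'E'
from h import *
o,p=wrist('w6.png'); print(o['time_s'],o['ee_pos'],o['eef_rot'],o['force'],o['moment'],o['grip_width'])
E
```

```text
9.2167 [ 0.55308153 -0.015663    0.06335213] [-3.13952751 -0.00575063  1.74921934] [ 0.15564433  2.10710104 -0.1213315 ] [0.49703471 0.08505645 0.06790024] 0.028398152652939136
```

View pics/w6.png

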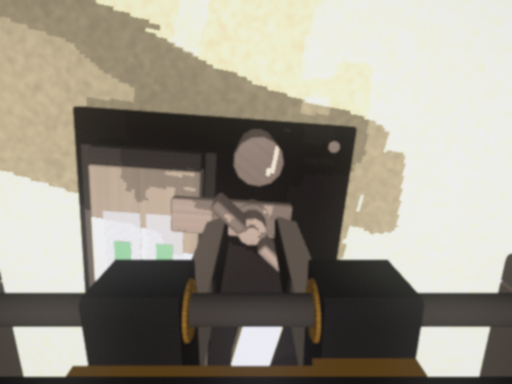

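The wings have turned with the fingers and now lie about 45° behind the jaw line, at around (215–280, 195–270). I continue the stroke.

Request:
servo_tool([
  [0,0,0,0,0,-0.12,-0.4],
  [0,0,0,0,0,-0.24,-0.4],
  [0,0,0,0,0,-0.36,-0.4],
  [0,0,0,0,0,-0.48,-0.4],
  [0,0,0,0,0,-0.6,-0.4],
  [0,0,0,0,0,-0.72,-0.4],
  [0,0,0,0,0,-0.84,-0.4],
  [0,0,0,0,0,-0.96,-0.4],
])

```text
time_s: 9.93
ee_pos: [0.5532, -0.0155, 0.0633]
eef_rot: [-3.14, -0.006, 0.779]
force: [0.2, 1.0, -1.2]
grip_width: 0.0283
```

Request:
servo_tool([
  [0,0,0,0,0,-0.12,-0.4],
  [0,0,0,0,0,-0.24,-0.4],
  [0,0,0,0,0,-0.36,-0.4],
  [0,0,0,0,0,-0.48,-0.4],
  [0,0,0,0,0,-0.6,-0.4],
  [0,0,0,0,0,-0.72,-0.4],
  [0,0,0,0,0,-0.84,-0.4],
  [0,0,0,0,0,-0.96,-0.4],
])

```text
time_s: 10.6
ee_pos: [0.5527, -0.0154, 0.0629]
eef_rot: [-3.14, -0.005, -0.185]
force: [-2.2, 1.1, -2.2]
grip_width: 0.028
```

```bash
python3 - <<'E'
from h import *
o,p=wrist('w7.png'); print(o['time_s'],o['ee_pos'],o['eef_rot'],o['force'],o['moment'],o['qpos'])
E
```

```text
10.6 [ 0.5527184  -0.0153586   0.06290461] [-3.13968984 -0.00456325 -0.18477758] [-2.19108138  1.07369221 -2.15152685] [0.30916709 0.54731388 0.04499397] [-0.09474966  0.46234921  1.65444041  0.00174246  1.02008786  1.65991159]
```

View pics/w7.png

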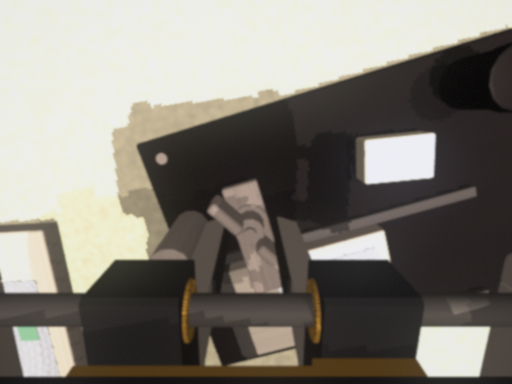

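Request:
servo_tool([
  [0,0,0.004,0,0,0.12,-0.4],
  [0,0,0.012,0,0,0.24,-0.4],
  [0,0,0.022,0,0,0.36,-0.4],
  [0,0,0.032,0,0,0.48,-0.4],
  [0,0,0.036,0,0,0.6,-0.4],
  [0,0,0.036,0,0,0.72,-0.4],
  [0,0,0.036,0,0,0.84,-0.4],
  [0,0,0.036,0,0,0.96,-0.4],
])

```text
time_s: 11.32
ee_pos: [0.553, -0.0155, 0.0992]
eef_rot: [-3.14, -0.005, 0.777]
force: [0.0, -0.2, -0.0]
grip_width: 0.0283
```

Request:
servo_tool([
  [0,0,0,0,0,0.12,-0.4],
  [0,0,0,0,0,0.24,-0.4],
  [0,0,0,0,0,0.36,-0.4],
  [0,0,0,0,0,0.48,-0.4],
  [0,0,0,0,0,0.6,-0.4],
  [0,0,0,0,0,0.72,-0.4],
  [0,0,0,0,0,0.84,-0.4],
  [0,0,0,0,0,0.96,-0.4],
])

```text
time_s: 11.98
ee_pos: [0.5532, -0.0156, 0.0994]
eef_rot: [-3.141, -0.005, 1.748]
force: [-0.6, 0.1, -0.5]
grip_width: 0.0282
```

Request:
servo_tool([
  [0,0,0,0,0,0.12,-0.4],
  [0,0,0,0,0,0.24,-0.4],
  [0,0,0,0,0,0.36,-0.4],
  [0,0,0,0,0,0.48,-0.4],
  [0,0,0,0,0,0.6,-0.4],
  [0,0,0,0,0,0.72,-0.4],
  [0,0,0,0,0,0.84,-0.4],
  [0,0,0,0,0,0.96,-0.4],
])

```text
time_s: 12.65
ee_pos: [0.5534, -0.0157, 0.0996]
eef_rot: [-3.141, -0.004, 2.719]
force: [-0.9, -0.0, -0.3]
grip_width: 0.028
```

Request:
servo_tool([
  [0,0,0,0,0,0.12,-0.4],
  [0,0,0,0,0,0.24,-0.4],
  [0,0,0,0,0,0.36,-0.4],
  [0,0,0,0,0,0.45,-0.4],
  [0,0,0,0,0,0.45,-0.4],
  [0,0,0,0,0,0.45,-0.4],
  [0,0,0,0,0,0.45,-0.4],
  [0,0,0,0,0,0.45,-0.4],
])

```text
time_s: 13.32
ee_pos: [0.5535, -0.0157, 0.0996]
eef_rot: [-3.141, -0.004, -3.115]
force: [-0.5, -0.2, -0.3]
grip_width: 0.0283
```

```bash
python3 - <<'E'
from h import *
o,p=wrist('w8.png'); print(o['time_s'],o['ee_pos'],o['eef_rot'],o['force'],o['moment'],o['qpos'])
cl=cloud(p); h=cl[...,2]
m=(h>.073)&(h<.086)&(np.hypot(cl[...,0]-.5534,cl[...,1]+.0158)<.032); P=cl[m][:,:2].astype(np.float32); print(len(P),cv2.minAreaRect(P))
c=P.mean(0); e=np.linalg.svd(P-c,full_matrices=False)[2][0]; print(c,np.arctan2(e[1],e[0]))
E
```

```text
13.3167 [ 0.55348426 -0.01574753  0.09963193] [-3.14117296 -0.0040802  -3.11510509] [-0.53890708 -0.211066   -0.33964739] [ 0.05183353 -0.00146921 -0.01432553] [-9.41473860e-02  4.19250408e-01  1.61961641e+00 -1.01500944e-03
  1.10672609e+00 -1.69097601e+00]
692 ((0.553515613079071, -0.016695544123649597), (0.059037528932094574, 0.007316389586776495), 35.99446105957031)
[ 0.5504518 -0.0183084] 0.61767477
```

View pics/w8.png

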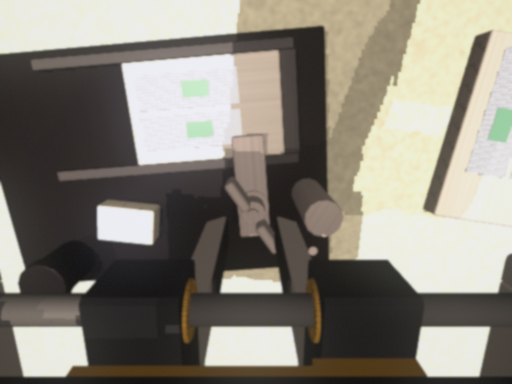

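The wings read 36° (0.63 rad), as predicted, so θ is about 2.6. Second stroke.

Request:
servo_tool([
  [0,0,-0.006,0,0,0,-0.4],
  [0,0,-0.012,0,0,0,-0.4],
  [0,0,-0.018,0,0,0,-0.4],
  [0,0,-0.024,0,0,0,-0.4],
  [0,0,-0.03,0,0,0,-0.4],
  [0,0,-0.035,0,0,0,-0.4],
  [0,0,-0.037,0,0,0,-0.4],
  [0,0,-0.037,0,0,-0.1,-0.4],
])

```text
time_s: 14.03
ee_pos: [0.5532, -0.0157, 0.0619]
eef_rot: [-3.141, -0.005, 3.07]
force: [-0.3, 0.1, 1.4]
grip_width: 0.028
```

Request:
servo_tool([
  [0,0,0,0,0,-0.12,-0.4],
  [0,0,0,0,0,-0.24,-0.4],
  [0,0,0,0,0,-0.36,-0.4],
  [0,0,0,0,0,-0.48,-0.4],
  [0,0,0,0,0,-0.6,-0.4],
  [0,0,0,0,0,-0.72,-0.4],
  [0,0,0,0,0,-0.84,-0.4],
  [0,0,0,0,0,-0.96,-0.4],
])

```text
time_s: 14.7
ee_pos: [0.5529, -0.0153, 0.0616]
eef_rot: [-3.141, -0.006, 2.104]
force: [-0.8, 3.1, 0.2]
grip_width: 0.0284
```

Request:
servo_tool([
  [0,0,0,0,0,-0.12,-0.4],
  [0,0,0,0,0,-0.24,-0.4],
  [0,0,0,0,0,-0.36,-0.4],
  [0,0,0,0,0,-0.48,-0.4],
  [0,0,0,0,0,-0.6,-0.4],
  [0,0,0,0,0,-0.72,-0.4],
  [0,0,0,0,0,-0.84,-0.4],
  [0,0,0,0,0,-0.96,-0.4],
])

```text
time_s: 15.37
ee_pos: [0.553, -0.015, 0.0615]
eef_rot: [-3.141, -0.007, 1.138]
force: [1.4, 3.2, -1.4]
grip_width: 0.0286
```

Request:
servo_tool([
  [0,0,0,0,0,-0.12,-0.4],
  [0,0,0,0,0,-0.24,-0.4],
  [0,0,0,0,0,-0.36,-0.4],
  [0,0,0,0,0,-0.48,-0.4],
  [0,0,0,0,0,-0.6,-0.4],
  [0,0,0,0,0,-0.72,-0.4],
  [0,0,0,0,0,-0.84,-0.4],
  [0,0,0,0,0,-0.96,-0.4],
])

```text
time_s: 16.03
ee_pos: [0.553, -0.0149, 0.0613]
eef_rot: [-3.141, -0.007, 0.172]
force: [0.0, 0.1, -3.1]
grip_width: 0.0286
```

Request:
servo_tool([
  [0,0,0,0,0,-0.12,-0.4],
  [0,0,0,0,0,-0.24,-0.4],
  [0,0,0,0,0,-0.36,-0.4],
  [0,0,0,0,0,-0.48,-0.4],
  [0,0,0,0,0,-0.6,-0.4],
  [0,0,0,0,0,-0.7,-0.4],
  [0,0,0,0,0,-0.75,-0.4],
  [0,0,0,0,0,-0.75,-0.4],
])

```text
time_s: 16.7
ee_pos: [0.5529, -0.0148, 0.0611]
eef_rot: [-3.141, -0.006, -0.58]
force: [-0.4, 1.6, -1.0]
grip_width: 0.028
```

```bash
python3 - <<'E'
from h import *
o,p=wrist('w9.png'); print(o['time_s'],o['ee_pos'],o['eef_rot'],o['force'],o['moment'],o['qpos'])
E
```

```text
16.7 [ 0.55286818 -0.01481172  0.06105415] [-3.14073846 -0.00608334 -0.5799943 ] [-0.42186911  1.63818501 -1.0034058 ] [0.15297818 0.16235718 0.0175212 ] [-0.0919804   0.4648269   1.65579506 -0.00246922  1.01519835  2.06010396]
```

View pics/w9.png

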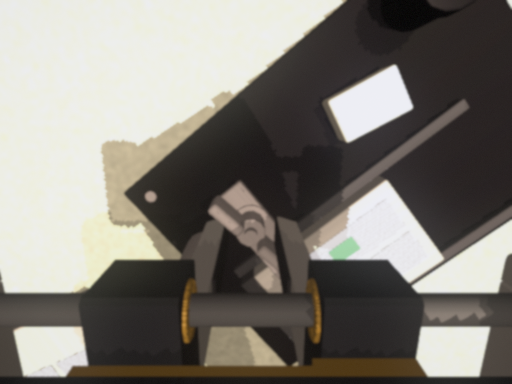

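Request:
servo_tool([
  [0,0,0.004,0,0,0.12,-0.4],
  [0,0,0.012,0,0,0.24,-0.4],
  [0,0,0.022,0,0,0.36,-0.4],
  [0,0,0.032,0,0,0.48,-0.4],
  [0,0,0.037,0,0,0.6,-0.4],
  [0,0,0.037,0,0,0.72,-0.4],
  [0,0,0.037,0,0,0.84,-0.4],
  [0,0,0.037,0,0,0.96,-0.4],
])

```text
time_s: 17.42
ee_pos: [0.5531, -0.0149, 0.0984]
eef_rot: [-3.141, -0.007, 0.392]
force: [0.1, 0.0, -0.1]
grip_width: 0.0282
```

Request:
servo_tool([
  [0,0,0,0,0,0.12,-0.4],
  [0,0,0,0,0,0.24,-0.4],
  [0,0,0,0,0,0.36,-0.4],
  [0,0,0,0,0,0.48,-0.4],
  [0,0,0,0,0,0.6,-0.4],
  [0,0,0,0,0,0.72,-0.4],
  [0,0,0,0,0,0.84,-0.4],
  [0,0,0,0,0,0.96,-0.4],
])

```text
time_s: 18.08
ee_pos: [0.5533, -0.015, 0.0986]
eef_rot: [3.142, -0.007, 1.36]
force: [0.3, -0.0, 0.4]
grip_width: 0.028
```

Request:
servo_tool([
  [0,0,0,0,0,0.12,-0.4],
  [0,0,0,0,0,0.24,-0.4],
  [0,0,0,0,0,0.36,-0.4],
  [0,0,0,0,0,0.48,-0.4],
  [0,0,0,0,0,0.6,-0.4],
  [0,0,0,0,0,0.72,-0.4],
  [0,0,0,0,0,0.84,-0.4],
  [0,0,0,0,0,0.96,-0.4],
])

```text
time_s: 18.75
ee_pos: [0.5534, -0.0151, 0.0987]
eef_rot: [3.141, -0.007, 2.329]
force: [-1.0, -0.6, 0.3]
grip_width: 0.0281
```

Request:
servo_tool([
  [0,0,0,0,0,0.12,-0.4],
  [0,0,0,0,0,0.24,-0.4],
  [0,0,0,0,0,0.36,-0.4],
  [0,0,0,0,0,0.47,-0.4],
  [0,0,0,0,0,0.47,-0.4],
  [0,0,0,0,0,0.47,-0.4],
  [0,0,0,0,0,0.47,-0.4],
  [0,0,0,0,0,0.47,-0.4],
])

```text
time_s: 19.42
ee_pos: [0.5534, -0.0151, 0.0987]
eef_rot: [3.141, -0.006, 2.797]
force: [0.6, 0.8, -1.2]
grip_width: 0.0278
```

```bash
python3 - <<'E'
from h import *
o,p=wrist('w10.png'); print(o['time_s'],o['ee_pos'],o['eef_rot'],o['force'],o['moment'],o['qpos'])
cl=cloud(p); h=cl[...,2]
m=(h>.072)&(h<.086)&(np.hypot(cl[...,0]-.5534,cl[...,1]+.0158)<.032); P=cl[m][:,:2].astype(np.float32); print(len(P),cv2.minAreaRect(P),np.median(h[m]))
E
```

```text
19.4167 [ 0.55340892 -0.01513093  0.09872712] [ 3.14140668 -0.00637896  2.79674738] [ 0.59537318  0.80994018 -1.20789274] [ 0.02402276  0.00119122 -0.00591254] [-0.09435655  0.42127946  1.61904995  0.00196902  1.1073978  -1.32119255]
699 ((0.553459882736206, -0.01615624502301216), (0.05937030538916588, 0.007850345224142075), 14.785576820373535) 0.07834660574726196
```

View pics/w10.png

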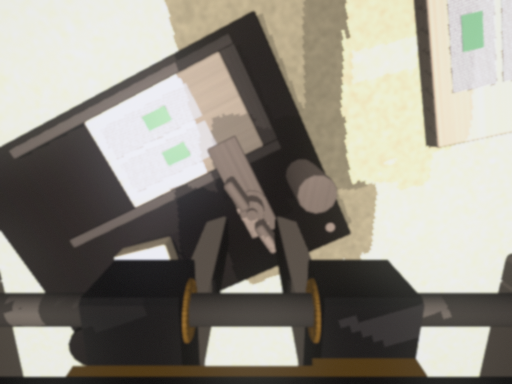

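Request:
servo_tool([
  [0,-0.0005,-0.006,0,0,0,-0.4],
  [0,-0.0007,-0.012,0,0,0,-0.4],
  [0,-0.0007,-0.018,0,0,0,-0.4],
  [0,-0.0007,-0.024,0,0,0,-0.4],
  [0,-0.0007,-0.03,0,0,0,-0.4],
  [0,-0.0007,-0.035,0,0,0,-0.4],
  [0,-0.0007,-0.038,0,0,0,-0.4],
  [0,-0.0007,-0.038,0,0,-0.1,-0.4],
])

```text
time_s: 20.13
ee_pos: [0.5531, -0.0158, 0.0598]
eef_rot: [-3.141, -0.007, 2.699]
force: [0.0, 0.3, 0.5]
grip_width: 0.028
```

Request:
servo_tool([
  [0,0,0,0,0,-0.12,-0.4],
  [0,0,0,0,0,-0.24,-0.4],
  [0,0,0,0,0,-0.36,-0.4],
  [0,0,0,0,0,-0.48,-0.4],
  [0,0,0,0,0,-0.6,-0.4],
  [0,0,0,0,0,-0.72,-0.4],
  [0,0,0,0,0,-0.84,-0.4],
  [0,0,0,0,0,-0.96,-0.4],
])

```text
time_s: 20.8
ee_pos: [0.5529, -0.0154, 0.0595]
eef_rot: [-3.141, -0.008, 1.733]
force: [-0.1, 2.6, -0.7]
grip_width: 0.0281
```

Request:
servo_tool([
  [0,0,0,0,0,-0.1,-0.4],
  [0,0,0,0,0,-0.2,-0.4],
  [0,0,0,0,0,-0.3,-0.4],
  [0,0,0,0,0,-0.4,-0.4],
  [0,0,0,0,0,-0.5,-0.4],
  [0,0,0,0,0,-0.6,-0.4],
  [0,0,0,0,0,-0.7,-0.4],
  [0,0,0,0,0,-0.75,-0.4],
])

```text
time_s: 21.47
ee_pos: [0.5532, -0.0151, 0.0594]
eef_rot: [-3.141, -0.009, 0.977]
force: [1.8, 2.5, -0.6]
grip_width: 0.0282
```

```bash
python3 - <<'E'
from h import *
o=ctrl.get_obs(); print(o['time_s'],o['ee_pos'],o['eef_rot'],o['force'],o['moment'],o['tau'][5])
E
```

```text
21.4667 [ 0.55316848 -0.01507157  0.05942902] [-3.14130833 -0.00885268  0.97732146] [ 1.76921593  2.52917671 -0.57377616] [ 0.34887265 -0.20444881 -0.0060767 ] -0.09540598606690764
```

Request:
servo_tool([
  [0,0,0,0,0,-0.04,-0.4],
  [0,0,0,0,0,-0.08,-0.4],
  [0,0,0,0,0,-0.12,-0.4],
  [0,0,0,0,0,-0.16,-0.4],
  [0,0,0,0,0,-0.19,-0.4],
  [0,0,0,0,0,-0.22,-0.4],
  [0,0,0,0,0,-0.24,-0.4],
  [0,0,0,0,0,-0.26,-0.4],
])

```text
time_s: 22.13
ee_pos: [0.5533, -0.015, 0.0594]
eef_rot: [-3.141, -0.009, 0.716]
force: [1.8, 1.1, -1.2]
grip_width: 0.028
```

```bash
python3 - <<'E'
from h import *
o=ctrl.get_obs(); print(o['time_s'],o['ee_pos'],o['eef_rot'],o['force'],o['moment'],o['tau'][5])
E
```

```text
22.1333 [ 0.55334301 -0.01496794  0.05938536] [-3.14149559 -0.00921563  0.71631346] [ 1.78096099  1.05232502 -1.22659747] [ 0.23928048 -0.21066395  0.1317003 ] -0.390228945761919
```

Request:
servo_tool([
  [0,0,0,0,0,-0.02,-0.4],
  [0,0,0,0,0,-0.04,-0.4],
  [0,0,0,0,0,-0.06,-0.4],
  [0,0,0,0,0,-0.07,-0.4],
  [0,0,0,0,0,-0.08,-0.4],
  [0,0,0,0,0,-0.09,-0.4],
  [0,0,0,0,0,-0.1,-0.4],
  [0,0,0,0,0,-0.1,-0.4],
])

```text
time_s: 22.8
ee_pos: [0.5533, -0.015, 0.0593]
eef_rot: [-3.142, -0.009, 0.616]
force: [1.6, 0.9, -1.9]
grip_width: 0.0286
```

```bash
python3 - <<'E'
from h import *
o,p=wrist('w11.png'); print(o['time_s'],o['ee_pos'],o['eef_rot'],o['force'],o['moment'],o['tau'][5])
E
```

```text
22.8 [ 0.55332996 -0.0149668   0.05933455] [-3.14158884 -0.00907746  0.61606566] [ 1.56318281  0.94289108 -1.90388723] [ 0.09893926 -0.25592925  0.98595496] 1.2320170551538467
```

View pics/w11.png

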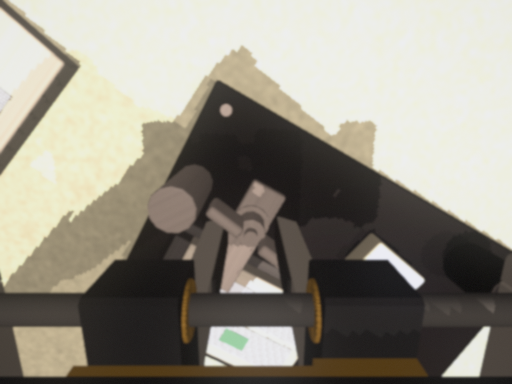

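Moment about z jumped to 1 N·m, against about 0.04–0.1 while running, and this came at the expected angle. So this is the solid stop. I ease back, lift clear and look.

Request:
servo_tool([
  [0,0,0,0,0,0.1,-0.4],
  [0,0,0.002,0,0,0.2,-0.4],
  [0,0,0.01,0,0,0.3,-0.4],
  [0,0,0.025,0,0,0.3,-0.4],
  [0,0,0.045,0,0,0.3,-0.4],
  [-0.005,-0.01,0.07,0,0,0.35,-0.4],
  [-0.01,-0.03,0.1,0,0,0.45,-0.4],
  [-0.015,-0.05,0.12,0,0,0.55,-0.4],
])

```text
time_s: 23.52
ee_pos: [0.5383, -0.0653, 0.182]
eef_rot: [3.14, -0.01, 1.171]
force: [-0.0, -0.8, 0.7]
grip_width: 0.0282
```

Request:
servo_tool([
  [0,-0.005,0.005,0,0,0.1,-0.4],
  [0,-0.01,0.01,0,0,0.2,-0.4],
  [0,-0.01,0.015,0,0,0.3,-0.4],
  [0,-0.01,0.02,0,0,0.38,-0.4],
  [0,-0.01,0.02,0,0,0.38,-0.4],
  [0,-0.01,0.02,0,0,0.38,-0.4],
  [0,-0.01,0.02,0,0,0.38,-0.4],
  [0,-0.01,0.02,0,0,0.38,-0.4],
])

```text
time_s: 24.18
ee_pos: [0.5381, -0.0753, 0.2015]
eef_rot: [3.141, -0.01, 1.549]
force: [0.9, 0.9, -0.4]
grip_width: 0.0281
```

```bash
python3 - <<'E'
from h import *
o,p=wrist('w12.png'); print(o['time_s'],o['ee_pos'],o['eef_rot'],o['force'],o['moment'])
cl=cloud(p); h=cl[...,2]
m=(h>.071)&(h<.086)&(np.hypot(cl[...,0]-.5534,cl[...,1]+.0158)<.032); P=cl[m][:,:2].astype(np.float32); print(len(P),cv2.minAreaRect(P),np.median(h[m]))
yd=np.array([-.1038,.9946]); xd=np.array([.9946,.1038]); C=np.array([.5314,-.0936])
D=cl[...,:2]-C; X=D@xd; Y=D@yd
m=(abs(X+.045)<.033)&(h>.03)&(h<.042)&(Y>-.05)&(Y<.1); m[205:]=0
print('near edge',np.percentile(Y[m],[0,.5,2]),np.median(h[m]))
m=(h>.039)&(h<.05)&(abs(Y-.075)<.009)&(X>-.022)&(X<-.005); print('strap top',np.median(h[m]),m.sum())
E
```

```text
24.1833 [ 0.53809018 -0.07525273  0.20154944] [ 3.14080132 -0.0098782   1.54935359] [ 0.93448131  0.94095219 -0.4392426 ] [-0.11438402  0.0283767  -0.01110217]
383 ((0.5537382960319519, -0.015394767746329308), (0.05927204340696335, 0.006918503902852535), 87.47767639160156) 0.07742899047398899
near edge [-0.01271581 -0.01078491 -0.00772548] 0.03737950421187289
strap top 0.044817395853311244 276
```

View pics/w12.png

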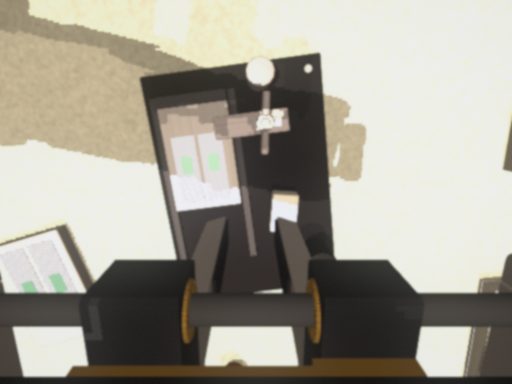

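```bash
python3 - <<'E'
from h import *
from station import hand_in
o=ctrl.get_obs(); print(o['time_s'],o['force']); s=snap('scene','s_end.png')
for k,z in (('canister',.02),('coverbox',.02),('oil',0)):
    for q in cams.place_of(s,k)[:1]: print(k,q['p'],atz(s,*(np.array(q['at'])*[512,384]),z))
print(hand_in())
E
```

```text
24.2333 [-0.75445143  0.54666955 -0.98621835]
canister 0.57 [ 0.61337218 -0.17373886  0.02      ]
coverbox 0.49 [ 0.57744309 -0.11961109  0.02      ]
oil 0.6 [ 0.50034424 -0.36755451  0.        ]
the job is handed in; nothing more can be done
None
```

The job is done and handed in at about 24 s of the 58 s allowed. The frame is against its stop and the nut is on its stop; `hand_in` gave no verdict.

**What I did:** I pushed the slide frame about 58 mm along its channel with two fingertips until the force rose to about 22 N at the expected position. I then turned the wing nut clockwise in three strokes, with one fingertip behind each wing, lifting and swinging back between strokes. The last stroke ended when the moment jumped from about 0.1 to 1 N·m. I then backed off and lifted clear.

**Last checks:**
- **Frame:** the near edge is at stage y = −12.7 mm (−13 expected when home), so it is within 3 mm of the stop.
- **Nut:** the wing angle in the picture gives a turn of about 8.0 rad, assuming zero lies along the stage's x axis. The wing tops are at 77.4 mm, where 77 is tight.
- **Strap:** its upper face reads 7.4 mm above the frame top, where 8 is expected when it bears. That is within the depth noise, and I could not measure the clamping force itself.
- **Other things:** the canister and oil bottle were within about 4 mm of their first readings. The coverbox network reading was about 8 mm off at a low score, which is probably network noise. I did not re-measure the dish, disc, jar and driver; the arm never went down near them.
- **Arm:** it was well above everything, with only about 1 N of sensor noise.

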